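# Swing out the drain-stand hook and press-seat the slide carrier in its sprung notch

## Robot

A 7-joint arm with a two-finger parallel gripper is mounted at the origin on a cart in front of the work surface, level with it; the furniture and walls round the work are solid. World frame = base frame: x ahead of the robot, y to its left, z up, the work surface at z = 0. Lengths are in mm, angles in rad, forces in N, time in s.
With the tool pointing down it reaches from about 400 to 875 mm from the base axis. Payload 4.4 kg.
Tool frame: the origin (TCP) lies midway between the tips of the shut fingers; the grasp point (between the pads) lies 19 mm behind it (ctrl.grip_point_offset is the distance from the TCP to the grasp point, in mm); z points along the fingers, y is the direction in which the jaws open and shut (so a half turn about z gives the same grasp; the last joint's range is limited). The gripper opens to 85 mm and grips with 20 to 120 N. Pads are 22 mm wide; open, the fingers measure 114 mm over their backs; the gripper's body (76 mm by 85 mm) begins 54 mm behind the grasp point. The pads swing forward as they close: fully open they stand 13 mm farther back than shut.
Start: joints at [1.132, 0.628, 0.038, 1.517, -0.027, 0.996, -0.02], TCP at [236.774, -605.356, 231.313] pointing down, gripper open.
Joint ranges: [-3.06, 3.06], [-0.37, 2.12], [-1.25, 1.32], [0.18, 2.47], [-1.1, 4.24], [0.23, 1.98], [-2.94, 2.94]. Speed limits (rad/s): [2.57, 2.57, 3.14, 3.14, 3.14, 3.14, 3.14].

## Interface

Orientations are given as [roll, pitch, yaw] about the fixed x, y, z axes, in that order (R = Rz(yaw) Ry(pitch) Rx(roll)).
In Python, from cell import ctrl, imaging, models gives the robot as it stands. The module is installed in compiled form; this text tells all that it offers.
- The arm moves only by the tool drive_tool, never from a script. Its argument "deltas" is text: rows parted by semicolons, each of 5 numbers parted by spaces: the shift along the tool's x, y, z in m, then the turn about the tool's z in degrees, then the finger opening in m, from 0 to 0.0854. A call has 1 to 12 rows; each row is the pose to reach, as a shift and turn from the pose commanded when the call began, along the tool's axes at that moment; what a row does not reach only later rows make up. A row lasts 1/8 s, in which the tool goes at most 62.5 mm and 10.7 degrees, less where a joint would pass 70% of its speed; a pose out of reach is approached as far as the arm can. A call with a gripper value outside its range is refused whole. The fingers move at their own pace and stop on an object; the grip force is fixed at half the most. Time passes only in rows, so rows that repeat a pose let the fingers close. It gives the time, the measured TCP pose, the force and the opening at its end, in the units of the state.
- ctrl.read_state(): the state, without advancing time (a new reading comes with each control period).
- imaging.get_image(name): name is "side" or "top" or "wrist"; returns a dict with "color" (480x640x3 uint8, red, green, blue), "range_z" (480x640 float32, mm along the optical axis (not along the pixel's ray), 0 where there is no reading), "vfov" (degrees; the focal length in pixels is half the picture's height over the tangent of half this angle, whatever the lens; pixels are square), "cx", "cy" (the principal point, pixels), "extrinsics" (4x4, takes a point from camera to world coordinates). Camera axes: x right, y down, z forward; pixel columns grow to the right and rows downward; lengths in mm; the calibration is good to about 2 mm. A picture is of the moment at which its call begins.
- ctrl.finish_job(): hands the job in, once; it reports no verdict.
Trained networks look in a picture, given as the dict that the camera call returned (one of the last four; its "shot" number tells which), for a name from the list of things; names that differ only in an ending like _2 or _b are one class to them, and where a whole thing is asked for, a point or a joint stands for the part that bears it (a point fixed in the world has none). Each returns a list of dicts, best first, with "score" (0 to 1); they miss things now and then, are a little off and sometimes report something else, mostly with a low value. They report only what shows in the picture. A call takes as long as a camera call.
- models.spot_in(picture, thing): "point" ([column, row] in pixels, amid what is visible of it).
- models.landmark_of(picture, thing): "point" ([column, row] in pixels: a listed point, or the origin of a listed thing).
The state is a dict: "clock": time; "qpos": joint angles; "qd": joint speeds; "tau": joint torques, N m; "eef_pos": TCP position; "tool_rot": TCP orientation; "force": force on the tool from outside, world axes, zero at the start; "torque": the same for the moment, N m; "width": finger opening in mm.
Only numpy, scipy, OpenCV 4.12 (cv2) and the standard library are available. Lean on these libraries where they do the work, as an engineer would, in place of code of your own. Each camera call takes 0.05 s, during which the arm holds its last target.

## Task

Swing the folded hook of the drain stand all the way out to its stop. Then hang the slide carrier on it by its cross bar: push the bar down past the sprung roller onto the pad in the notch, press it home there with about 12 N for a second and let go. Never load the hook or the stand with more than 25 N, and leave the other things on the bench where they are.

Things in the scene. Friction and masses are not known exactly. Their poses are not given: they have to be found in the camera images.
- stand: Fixed stand: white tray (140 deep x 160 wide x 18 mm high), upright grey panel 10 mm thick at its rear. Origin on the bench under the middle of the panel's front face; x to the back (tray from x -115 to +25), y left, z up. Panel 150 mm wide, 100 mm high; only at y -15 to +75 mm does it rise to 165 mm, to carry the hook. Beyond y -15 it is cut away, so fingers can come down behind the folded hook.
- hook (a joint): Angle of the hook: 0 = folded flat along the panel, pointing to the stand's -y; grows as it swings out to the front, clockwise from above, to a stop at 1.571 (square to the panel, pointing to the stand's -x). Stiff rubbing hinge (about 0.18 Nm, 3 N at the tip), no spring: it stays where it is left.
- hook_hinge (a point): Point on the hook's upright hinge axis (14 mm before the panel) at the height of the hook bar's top face, 150 mm above the bench. Axes turn with the hook: y along it toward its tip, z up, x across it (when folded, -x is the panel side). The hook is a steel bar 12 mm thick (x), 12 mm high, 73 mm long.
- hook_tip (a point): Middle of the upturned outer cheek at the hook's end: 64 mm out from the hinge axis, 10 mm above the bar's top face; same axes. Two cheeks, 12 mm thick (x), with flared lips stand on the bar and reach 37 mm above its top face. The outer cheek can be pushed from behind with closed fingers.
- hook_notch (a point): Lowest place for the cross bar's centre: middle of the notch between the cheeks, 54.5 mm from the hinge axis, 4 mm above the hook bar's top face; same axes. Notch 9 mm wide (y), upright to 26 mm above that face, then flared at 45 degrees, 7 mm each side. Its floor is a hard screw-set pad, set anew each time 0 to 9 mm higher than the lowest; this is not measured: find it by feel.
- roller_nose (a point): The sprung roller in the outer cheek (8 mm diameter, axis 22 mm above the hook bar's top face): point on it nearest the inner cheek, at rest. It leaves only 3 mm of the notch and yields outward. The 6 mm cross bar passes it when pushed down with about 4 to 12 N, then is pulled down once its centre is lower than the roller's axis; the carrier's weight alone does not do it.
- carrier: Steel slide carrier with glass slides, 46 x 90 mm (x, y), about 0.15 to 0.31 kg. Origin at the centre of its underside, z up, y along the cross bar. Its body with the slides is 30 mm high; two wires (at y +-43 mm) carry the cross bar 105 mm up, so the hook can pass lengthwise into the open space between slides and bar, from either side (x). Stands loose on the bench.
- carrier_bar (a point): Middle of the cross bar, a round bar 6 mm thick along y, 105 mm above the underside. It is to hang in the hook's notch at its middle (between the two uprights at y +-19 mm, 6 mm thick, that carry the grip plate); either way round.
- carrier_grip (a point): Place to grip, 60 mm above the cross bar's centre: the grey grip plate, 12 mm thick (x) x 46 mm wide (y) x 36 mm high (38 to 74 mm above the bar's centre). Fingertips should stay at least 36 mm above the bar's centre, so that they clear the hook's cheeks.
- timer: bystander: white bench timer, 66 x 66 x 20 mm, origin centre of underside
- marker_black: bystander: marker pen lying, 135 mm long, origin at its centre below
- slide_mailer: bystander: flat slide mailer, 30 x 82 x 9 mm, origin centre of underside
- objective_can: bystander: round can, 34 mm across, 50 mm high, origin centre of underside
- spare_eyepiece: bystander: eyepiece, 35 mm across, 52 mm high, origin centre of underside
- petri_b: bystander: petri dish, 95 mm across, 17 mm high, origin centre of underside
- petri_c: bystander: petri dish, 65 mm across, 17 mm high, origin centre of underside

How it is judged:
By the outcome, as a careful person would: the job done as asked, in the order asked, and still so for the second after the job is handed in, with the robot touching nothing.
It also fails if it takes over 72 s, if anything falls off the work surface, if the arm or the gripper's body presses on something with over 40 N, if the wrist force passes 120 N, or if a joint passes its speed limit or range.

## Working session

There is one attempt and no reset: what is moved stays moved. The work goes in short steps, Python scripts to look and compute and a tool call to move; the robot and the scene stay as the last step left them, time stands still between calls to the robot, and variables do not carry over. Pictures are saved under pics/ and viewed, and the job is handed in when it is done.

Besides the shell and the picture viewer there is one more tool, called after "Emit:" in YAML: its name, and indented under it one key for each argument. drive_tool: Moves the arm, as the interface text tells. Its arguments: {"type":"object","properties":{"deltas":{"type":"string"}},"required":["deltas"]}

```bash
mkdir -p pics; cat > h.py <<'E'
import numpy as np, cv2
from cell import ctrl, imaging, models
def f(p): return 240/np.tan(np.radians(p["vfov"])/2)
def pt(p,u,v,z=None,win=2):
    F=f(p); T=np.array(p["extrinsics"])
    d=np.array([(u-p["cx"])/F,(v-p["cy"])/F,1.0])
    if z is None:
        r=p["range_z"][max(0,int(v)-win):int(v)+win+1,max(0,int(u)-win):int(u)+win+1]; r=r[r>0]
        if len(r)==0: return None
        return T[:3,:3]@(d*np.median(r))+T[:3,3]
    D=T[:3,:3]@d; return T[:3,3]+D*(z-T[2,3])/D[2]
def proj(p,P):
    T=np.array(p["extrinsics"]); c=T[:3,:3].T@(np.array(P)-T[:3,3]); return c[:2]/c[2]*f(p)+[p["cx"],p["cy"]]
def cloud(p):
    F=f(p);T=np.array(p["extrinsics"]);v,u=np.mgrid[:480,:640];z=p["range_z"]
    c=np.stack([(u-p["cx"])/F*z,(v-p["cy"])/F*z,z],-1)
    w=c@T[:3,:3].T+T[:3,3]; w[z<=0]=np.nan; return w
def save(n,im): cv2.imwrite(f"pics/{n}.png",im[...,::-1])
E
python3 - <<'E'
from h import *
np.set_printoptions(precision=1,suppress=True)
s=ctrl.read_state();print(s)
for n in("side","top"):
    p=imaging.get_image(n);save(n+"0",p["color"]);np.save(n+"0.npy",cloud(p))
    print(n,p["vfov"],p["cx"],p["cy"],p["extrinsics"])
    for t in["stand","hook","hook_hinge","hook_tip","hook_notch","roller_nose","carrier","carrier_bar","carrier_grip"]:
        r=models.landmark_of(p,t)[:2] if t!="hook" else models.spot_in(p,t)[:2]
        for q in r: print(t,round(q["score"],2),np.array(q["point"]),pt(p,*q["point"]))
E
```

```text
{'clock': 0.0, 'qpos': array([ 1.1,  0.6,  0. ,  1.5, -0. ,  1. , -0. ]), 'qd': array([-0., -0., -0., -0.,  0., -0., -0.]), 'tau': array([  0. , -56.3,   1.2, -19.3,   0. ,   0. ,  -0. ]), 'eef_pos': array([ 236.5, -604.8,  230.4]), 'tool_rot': array([-3.1,  0. ,  0.4]), 'force': array([-0.4,  0.6, -0.1]), 'torque': array([ 0., -0.,  0.]), 'width': 85.52351753483099}
side 50.922317030238446 319.7150001005625 238.21866426858094 [[ -1.   -0.1   0.3 284.4]
 [ -0.3   0.5  -0.8 447.1]
 [ -0.   -0.8  -0.5 583.8]
 [  0.    0.    0.    1. ]]
stand 0.65 [319.9 268.3] [470.2 -94.2 174.2]
stand 0.27 [316.7 352.2] [473.2 -77.8  27.8]
hook 0.7 [341.2 198.8] [ 510.2 -340.8  152.8]
hook_hinge 0.56 [322.8 205.1] [ 533.5 -303.5  155.6]
hook_hinge 0.18 [320.5 355.8] [466.2 -74.8  25.1]
hook_tip 0.65 [350.1 192.6] [ 497.6 -356.3  159.5]
hook_tip 0.32 [317.9 270.3] [471.3 -88.8 174.2]
hook_notch 0.88 [346.1 198.3] [ 502.9 -348.3  151. ]
roller_nose 0.72 [346.4 186.7] [ 503.3 -350.9  173.4]
carrier 0.76 [320.4 353.5] [467.3 -77.9  26.6]
carrier_bar 0.91 [317.8 303.3] [475.8 -96.9 107.9]
carrier_grip 0.74
[... 189 characters left out ...]
 0.     0.     0.     1. ]]
stand 0.8 [352.7 250.8] [ 544.6 -314.6    6.2]
hook 0.72 [373.3 256.2] [ 509.  -343.3  164.1]
hook_hinge 0.72 [356.1 241.4] [ 530.1 -311.   162.9]
hook_hinge 0.31 [378.1 259.7] [ 502.8 -351.4  171.5]
hook_tip 0.89 [385.4 264.7] [ 494.5 -363.6  181.3]
hook_tip 0.68 [441.9 253.3] [ 562.3 -484.7   26.7]
hook_notch 0.98 [375.8 261. ] [ 504.2 -349.8  149.6]
hook_notch 0.41 [440.6 252.1] [ 564.2 -481.9   26.8]
roller_nose 0.85 [379.1 257. ] [ 507.5 -352.4  172.5]
carrier 0.71 [239.9 267.8] [ 475.  -103.5   19.9]
carrier_bar 0.65 [231.4 257. ] [ 468.8 -107.7  174.3]
carrier_grip 0.92 [228.7 253.2] [ 473.7 -102.8  178.7]
carrier_grip 0.48 [237.3 266.4] [476.9 -98.1  20.2]
```

View pics/side0.png

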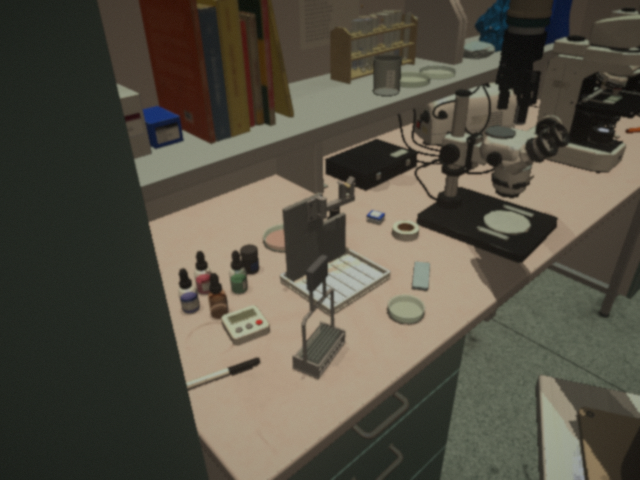

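View pics/top0.png

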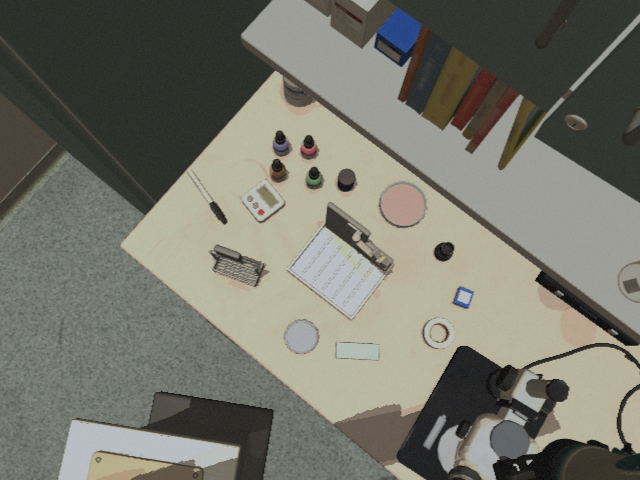

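```bash
python3 - <<'E'
from h import *
np.set_printoptions(precision=1,suppress=True)
def rect(P,n):
    for k in range(3):
        r=cv2.minAreaRect(P[:,:2].astype(np.float32))
    c,w,a=r; print(n,len(P),np.array(c),np.array(w),"ang",a,np.radians(a), P[:,2].mean())
for nm in("top","side"):
    w=np.load(nm+"0.npy").reshape(-1,3); w=w[~np.isnan(w[:,0])]
    def sel(x0,x1,y0,y1,z0,z1): return w[(w[:,0]>x0)&(w[:,0]<x1)&(w[:,1]>y0)&(w[:,1]<y1)&(w[:,2]>z0)&(w[:,2]<z1)]
    rect(sel(380,640,-420,-180,12,26),nm+"tray")
    rect(sel(450,640,-420,-220,159,171),nm+"panel165+")
    rect(sel(450,640,-420,-220,95,106),nm+"panel100")
    rect(sel(450,640,-420,-220,178,195),nm+"cheeks")
    rect(sel(450,640,-420,-220,143,156),nm+"bar")
    rect(sel(400,540,-180,-40,165,195),nm+"grip top")
    rect(sel(400,540,-180,-40,100,112),nm+"cbar")
    rect(sel(400,540,-180,-40,20,36),nm+"body")
    rect(sel(400,540,-180,-40,10,36),nm+"body2")
    a=sel(400,540,-180,-40,150,185); 
for n,c in(("top",(200,180,260,170)),("side",(260,160,140,230))):
    im=cv2.imread(f"pics/{n}0.png");x,y,W,H=c
    k=min(800/W,600/H); cv2.imwrite(f"pics/{n}0z.png",cv2.resize(im[y:y+H,x:x+W],None,fx=k,fy=k,interpolation=cv2.INTER_CUBIC))
E
```

```text
toptray 1334 [ 518.9 -300.1] [160.3 323.5] ang 60.98138427734375 1.0643259380635512 16.975279382452374
toppanel165+ 433 [ 545.7 -312.6] [145.1  32.1] ang 56.977664947509766 0.9944478534322075 164.6691366196801
toppanel100 150 [ 552.7 -320.4] [147.1   9.7] ang 61.945369720458984 1.0811506579872088 100.14318553679446
topcheeks 102 [ 506.2 -355.5] [34.  13.2] ang 55.05311584472656 0.9608581349723379 182.6973602526639
topbar 258 [ 542.4 -312. ] [147.7  26.3] ang 56.37389373779297 0.9839100578939002 149.5463956021809
topgrip top 218 [476.4 -99.4] [46.  12.3] ang 78.88683319091797 1.3768349756530631 177.68359495360895
topcbar 99 [476.6 -98.9] [90.9  6. ] ang 78.57335662841797 1.3713637775096044 106.40357574906044
topbody 396 [476.6 -99.9] [90.7 46.2] ang 78.74188995361328 1.3743052389335968 26.419808956514423
topbody2 528 [476.6 -99.9] [90.7 46.4] ang 78.567626953125 1.3712637758106718 23.60500959321775
sidetray 1064 [ 506.2 -287.1] [236.7 200.3] ang 11.356461524963379 0.19820764498666718 17.22884344774496
sidepanel165+ 392 [ 545.3 -309.6] [145.7  31.5] ang 56.908668518066406 0.9932436385663009 164.0988855169142
sidepanel100 315 [ 552.4 -315.6] [150.3  11.6] ang 61.025814056396484 1.0651013839939552 99.94041115974215
sidecheeks 62 [ 504.8 -352.7] [34.7 14.5] ang 60.56308364868164 1.0570252148302355 182.44952413799209
sidebar 476 [ 540.1 -307.5] [150.2  20.1] ang 48.18564987182617 0.8409982424765503 149.34526232214708
sidegrip top 329 [475.5 -97.8] [48.7 12.5] ang 79.2313003540039 1.382847061813917 175.33268639852417
sidecbar 195 [476.5 -96.5] [89.3  7.3] ang 78.7493667602539 1.3744357338270108 107.28634701522157
sidebody 1195 [476.1 -96.9] [91.3 46.5] ang 78.09820556640625 1.363070827033152 26.527462979824328
sidebody2 1377 [476.5 -96.9] [91.1 46.8] ang 78.8200912475586 1.3756701089922625 25.104157064008568
```

View pics/top0z.png

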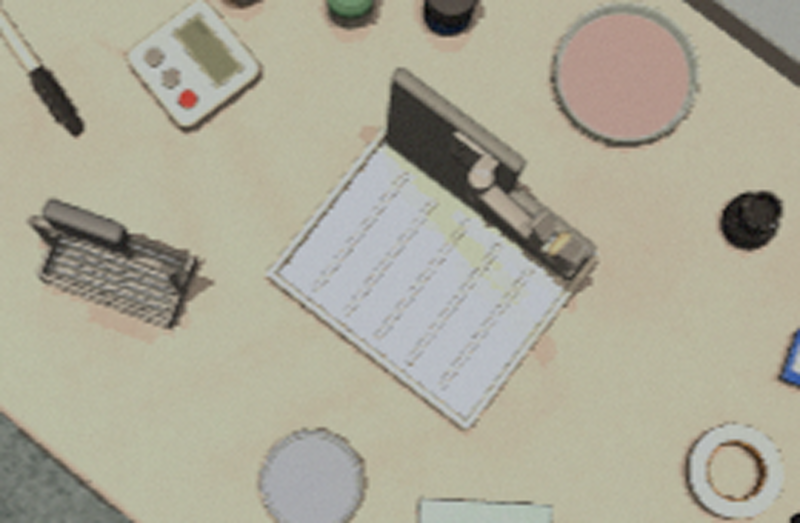

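View pics/side0z.png

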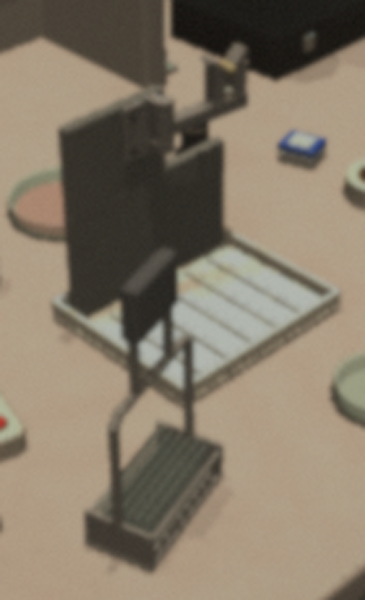

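```bash
python3 - <<'E'
from h import *
np.set_printoptions(precision=0,suppress=True,linewidth=200)
for nm in("top","side"):
    w=np.load(nm+"0.npy").reshape(-1,3); w=w[~np.isnan(w[:,0])]
    print(nm,"rows x 150..700, cols y -700..0 (50mm)")
    for x in range(150,750,50):
        r=[]
        for y in range(-750,50,50):
            m=(w[:,0]>=x)&(w[:,0]<x+50)&(w[:,1]>=y)&(w[:,1]<y+50)
            r.append("%4d"%w[m,2].max() if m.any() else "   .")
        print(x,*r)
s=ctrl.read_state();print([round(float(v),4) for v in s["tool_rot"]])
from scipy.spatial.transform import Rotation as R
print(R.from_euler("xyz",s["tool_rot"]).as_matrix().round(3))
E
```

```text
top rows x 150..700, cols y -700..0 (50mm)
150    .    .    .  217  240  235   26    6 -757 -753 -755   -4    0   -2    2   -1
200    7   27  224  500  351   34    5    6    7    6 -757 -754 -756 -753 -756 -759
250   27  350  507  618  607   29    6    5    7    7    6    5 -757 -757 -756 -755
300    4  184  287  201   31   30    5   14   13   21   23    7    7    1 -756 -752
350   11   16  195  183   30   23    6   15   13   24   24    8    7    6    5 -755
400  236    5    5    7   24   25    6   20   24   21    7    6   27    8    7    8
450  288  235  232   23  652  785    8  189   16   22   23   22  183  182    7    6
500  301  235  235  234  704  795  824  186  189   14   23   16    6    7    7    6
550  235  235  236  236  235  669  819  823  169  169   22   14   24   17   15    7
600  235  235  235  236  668  668  236  766  716    5    8   22   26   23   15   15
650  236  235  236  236  669  457  235  236  672  662   89   84   90    7    6  573
700    .    .  234  322  414  431  451  454  236  236  235   90   91    6  463  518
side rows x 150..700, cols y -700..0 (50mm)
150  
[... 372 characters left out ...]
12   12   20   20    3    3    3    4    .
400  234    3    3    3   21   21    3    3   20   20    3    4   31    4    3    3
450  314  234  232   18   21    3    3  187  153   19   20   19  181  181   29    4
500  313  233  233  234   19    3    4  185  186  130   20   18    3   30    4    3
550  312  233  233  233  233  233    .    .  167  167  157    4   22   19   13    4
600  233  232  233  232  233  233  234  232   14   19    3   20   21   22   13   15
650  233  232  233  233  397  466  233  233  233   53   89   62   89    4    4    3
700  233  234  233    3  387  466  472  474  232  233  233   89   90    4    1    .
[-3.1416, -0.0, 0.3727]
[[ 1.  0.  0.]
 [ 0. -1.  0.]
 [ 0. -0. -1.]]
```

```bash
python3 - <<'E'
from h import *
np.set_printoptions(precision=1,suppress=True,linewidth=200)
O=np.array([548.1,-315.6]);a=np.radians(61.5);Y=np.array([np.cos(a),np.sin(a)]);X=np.array([Y[1],-Y[0]])
for nm in("top","side"):
    w=np.load(nm+"0.npy"); q=w.reshape(-1,3); q=q[~np.isnan(q[:,0])]
    s=np.c_[(q[:,:2]-O)@X,(q[:,:2]-O)@Y,q[:,2]]
    m=(s[:,2]>215)&(s[:,2]<260)
    for y in range(-250,200,40):
        k=m&(abs(s[:,1]-y)<20)&(s[:,0]>-100)
        if k.any(): print(nm,y,"shelf minx",np.percentile(s[k,0],2))
    k=s[:,2]>500
    v,u=np.where(w[...,2]>600); print(u.min() if len(u) else 0)
    if nm=="top":
        im=cv2.imread("pics/top0.png"); im[w[...,2]>600]=(0,0,255); cv2.imwrite("pics/hi.png",im)
E
```

```text
top -250 shelf minx 119.29612497553678
top -210 shelf minx 120.26763745456685
top -170 shelf minx 121.37401649574939
top -130 shelf minx 122.25014366299996
top -90 shelf minx 123.57116028568932
top -50 shelf minx 124.31868407914976
top -10 shelf minx 125.23485277378087
top 30 shelf minx 126.22329557616006
top 70 shelf minx 127.21504073742679
top 110 shelf minx 128.56535418936025
top 150 shelf minx 129.63395030129547
top 190 shelf minx 130.83419648393595
0
side -250 shelf minx 116.8029523986004
side -210 shelf minx 117.55822943487031
side -170 shelf minx 118.6222616753483
side -130 shelf minx 120.27791823889568
side -90 shelf minx 120.8103063034637
side -50 shelf minx 122.25825909037955
side -10 shelf minx 122.96593645958384
side 30 shelf minx 124.46548504265856
side 70 shelf minx 125.69228629155391
side 110 shelf minx 126.456819075727
side 150 shelf minx 127.629645681115
side 190 shelf minx 128.61098910102803
0
```

View pics/hi.png

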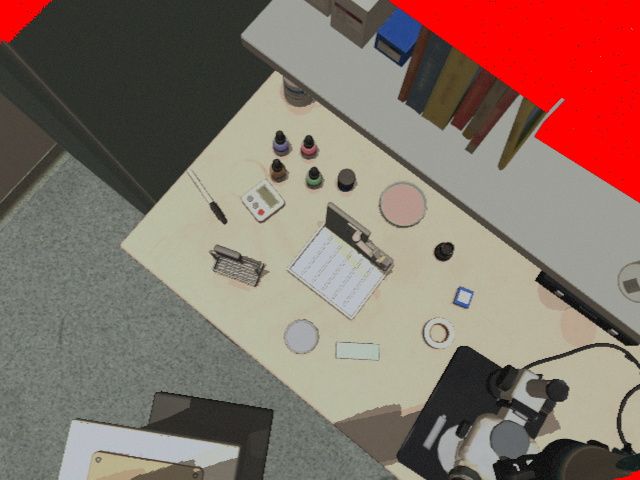

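Emit:
drive_tool:
  deltas: "0.010 -0.030 -0.045 0 0; 0.026 -0.066 -0.089 0 0; 0.038 -0.098 -0.089 0 0; 0.080 -0.100 -0.085 -5 0; 0.135 -0.102 -0.080 -10 0; 0.190 -0.104 -0.070 -16 0; 0.245 -0.106 -0.060 -22 0; 0.300 -0.108 -0.040 -30 0; 0.356 -0.109 -0.019 -40 0; 0.356 -0.109 -0.019 -40 0; 0.356 -0.109 -0.019 -40 0"

```text
clock: 2.38
eef_pos: [528.0, -374.7, 250.1]
tool_rot: [-3.141, 0.001, 1.07]
force: [-0.7, 0.4, 0.9]
width: -0.3
```

```bash
python3 - <<'E'
from h import *
np.set_printoptions(precision=1,suppress=True,linewidth=200)
for n in("wrist","top","side"):
    p=imaging.get_image(n);save(n+"1",p["color"])
    print(n)
    for t in["hook_hinge","hook_tip","hook_notch","roller_nose"]:
        for q in models.landmark_of(p,t)[:1]: print(t,round(q["score"],2),np.array(q["point"]),pt(p,*q["point"]))
print(ctrl.read_state()["qpos"])
E
```

```text
wrist
hook_hinge 0.62 [279.2 132. ] [ 537.9 -311.3  166.3]
hook_tip 0.94 [270.7 246.5] [ 504.2 -361.9  177.9]
hook_notch 0.86 [270.  227.7] [ 504.5 -356.1  158.6]
roller_nose 0.89 [267.6 230.8] [ 505.9 -354.4  172.5]
top
hook_tip 0.32 [208.6 198.4] [604.7 -15.4   9.7]
roller_nose 0.31 [207.7 200.3] [601.6 -13.5   5.6]
side
hook_hinge 0.7 [322.  204.7] [ 534.4 -301.7  157.3]
hook_tip 0.68 [348.2 191.2] [ 501.6 -357.4  161.3]
hook_notch 0.73 [333.  225.7] [ 529.4 -350.8   86.5]
roller_nose 0.97 [347.9 186.2] [ 500.9 -352.4  174. ]
[ 0.7  0.6 -0.2  1.5  0.1  1.  -0. ]
```

View pics/wrist1.png

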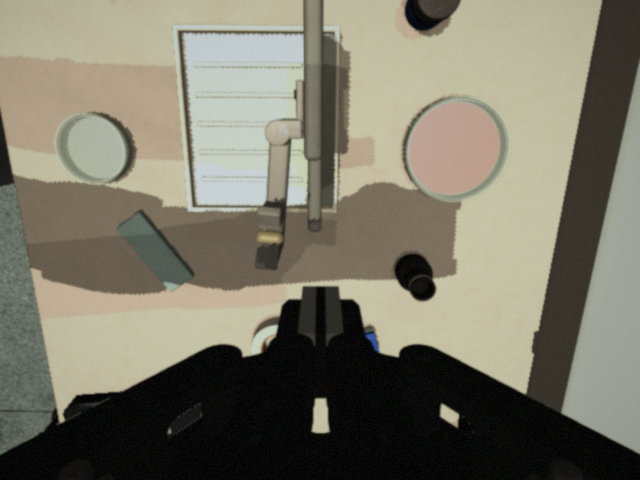

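View pics/side1.png

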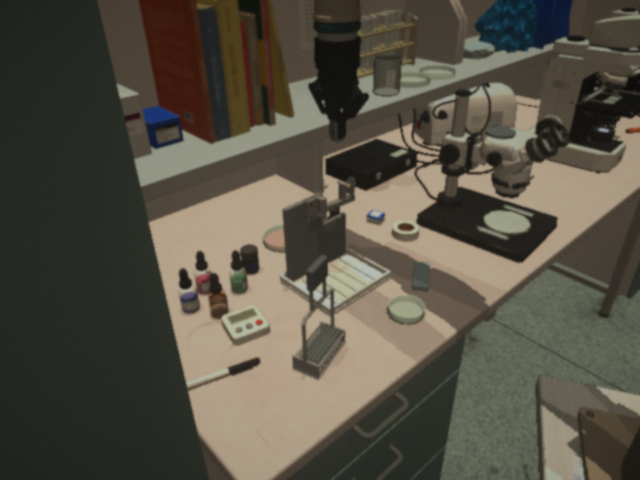

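Emit:
drive_tool:
  deltas: "-0.004 0 0.045 0 0; -0.004 0 0.080 0 0; -0.004 0 0.092 0 0; -0.004 0 0.092 0 0"

```text
clock: 3.62
eef_pos: [526.8, -377.6, 158.1]
tool_rot: [-3.141, -0.0, 1.071]
force: [-0.1, -0.7, 1.4]
width: -0.3
```

Emit:
drive_tool:
  deltas: "-0.001 -0.005 0 0 0; -0.002 -0.010 0 0 0; -0.003 -0.015 0 0 0; -0.004 -0.020 0 0 0; -0.004 -0.025 0 0 0"

```text
clock: 4.25
eef_pos: [503.3, -369.3, 158.9]
tool_rot: [3.14, -0.0, 1.071]
force: [3.2, -0.3, 0.2]
width: 0.4
```

Emit:
drive_tool:
  deltas: "0.001 -0.007 0 0 0; 0.003 -0.014 0 0 0; 0.0055 -0.0215 0 0 0; 0.010 -0.028 0 0 0; 0.015 -0.034 0 0 0; 0.0195 -0.040 0 0 0; 0.024 -0.043 0 0 0; 0.029 -0.046 0 0 0; 0.0345 -0.049 0 0 0"

```text
clock: 5.38
eef_pos: [475.4, -315.5, 158.1]
tool_rot: [-3.14, 0.001, 1.07]
force: [-1.1, -3.5, -0.1]
width: -0.2
```

```bash
python3 - <<'E'
from h import *
for n in("wrist","side"):
    p=imaging.get_image(n);save(n+"2",p["color"])
E
```

```text
(no output)
```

View pics/wrist2.png

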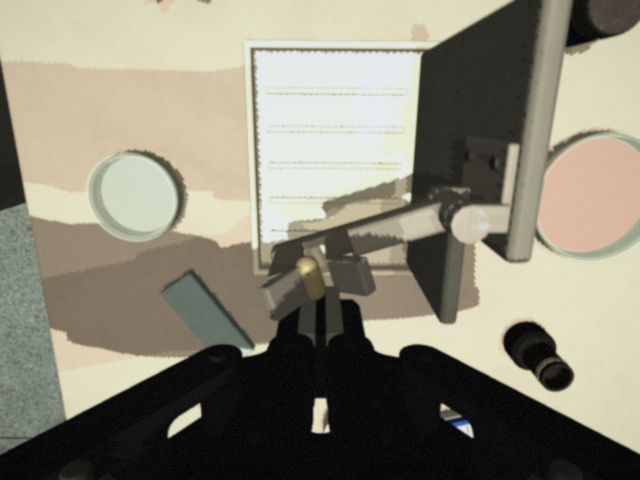

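Emit:
drive_tool:
  deltas: "0.004 -0.001 0 0 0; 0.008 -0.002 0 0 0; 0.011 -0.003 0 0 0"

```text
clock: 5.85
eef_pos: [478.6, -303.9, 158.1]
tool_rot: [-3.14, 0.0, 1.071]
force: [-1.9, -1.8, -0.5]
width: -0.1
```

Emit:
drive_tool:
  deltas: "0.002 -0.0005 0 0 0; 0.004 -0.001 0 0 0"

```text
clock: 6.1
eef_pos: [480.1, -300.2, 158.2]
tool_rot: [-3.141, -0.0, 1.071]
force: [-1.8, -2.8, -1.6]
width: -0.0
```

Emit:
drive_tool:
  deltas: "0.001 0 0 0 0; 0.002 0 0 0 0"

```text
clock: 6.35
eef_pos: [480.7, -299.1, 158.3]
tool_rot: [-3.141, 0.001, 1.071]
force: [-3.0, -4.3, -0.3]
width: 0.3
```

Emit:
drive_tool:
  deltas: "0.001 0 0 0 0; 0.001 0 0 0 0"

```text
clock: 6.6
eef_pos: [480.7, -299.0, 158.3]
tool_rot: [-3.141, 0.002, 1.07]
force: [-3.4, -4.2, -0.7]
width: 0.2
```

Emit:
drive_tool:
  deltas: "0.001 0 0 0 0; 0.0015 0 0 0 0"

```text
clock: 6.85
eef_pos: [480.7, -298.9, 158.3]
tool_rot: [-3.141, 0.003, 1.069]
force: [-5.4, -7.8, -0.9]
width: -0.3
```

```bash
python3 - <<'E'
from h import *
np.set_printoptions(precision=1,suppress=True)
for n in("wrist","side"):
    p=imaging.get_image(n);save(n+"3",p["color"])
    for t in["hook_hinge","hook_tip","hook_notch","roller_nose"]:
        for q in models.landmark_of(p,t)[:1]: print(n,t,round(q["score"],2),np.array(q["point"]),pt(p,*q["point"]))
E
```

```text
wrist hook_hinge 0.66 [461.3 256.2] [ 535.3 -304.3  162.7]
wrist hook_tip 0.98 [295.2 269.4] [ 484.9 -275.3  178.4]
wrist hook_notch 0.88 [320.1 260.5] [ 492.4 -278.1  173.4]
wrist roller_nose 0.72 [323.1 276.2] [ 490.8 -283.1  174.3]
side hook_hinge 0.92 [322.2 204. ] [ 534.5 -303.3  157.8]
side hook_tip 0.85 [346.  216.2] [ 482.  -272.1  158.2]
side hook_notch 0.68 [344.2 216.7] [ 485.6 -273.8  155.7]
side roller_nose 0.68 [345.6 215.4] [ 482.9 -272.9  159.2]
```

View pics/wrist3.png

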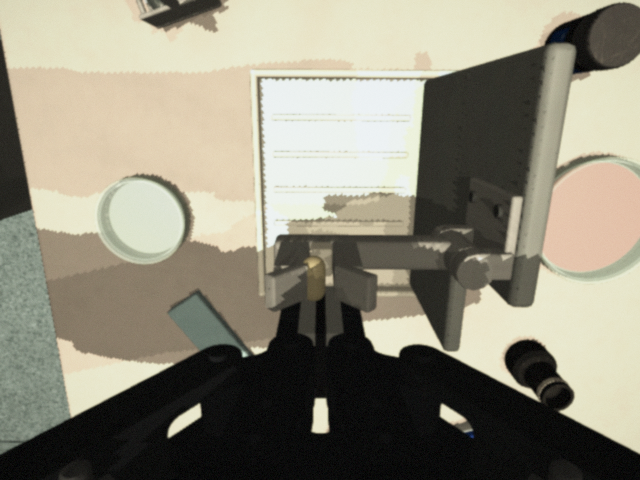

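Emit:
drive_tool:
  deltas: "-0.012 0 0 0 0; -0.020 0 -0.030 0 0; -0.020 0 -0.080 0 0; 0.010 -0.020 -0.100 -4 0.02; 0.055 -0.040 -0.100 -8 0.04; 0.100 -0.060 -0.100 -12 0.06; 0.140 -0.080 -0.100 -15 0.06; 0.174 -0.100 -0.100 -17.4 0.06; 0.174 -0.100 -0.100 -17.4 0.06; 0.174 -0.100 -0.100 -17.4 0.06"

```text
clock: 8.6
eef_pos: [478.3, -95.8, 258.6]
tool_rot: [3.141, -0.0, 1.375]
force: [0.1, -0.8, -0.7]
width: 60.0
```

```bash
python3 - <<'E'
from h import *
np.set_printoptions(precision=1,suppress=True)
O=np.array([548.1,-315.6]);a=np.radians(61.5);Y=np.array([np.cos(a),np.sin(a)]);X=np.array([Y[1],-Y[0]])
def rect(P,n):
    if len(P)<5: return
    c,w,an=cv2.minAreaRect(P[:,:2].astype(np.float32)); c=np.array(c); print(n,len(P),c,"stand",(c-O)@X,(c-O)@Y,np.array(w),"ang",round(an,1),P[:,2].mean())
for n in("wrist","side","top"):
    p=imaging.get_image(n);save(n+"4",p["color"])
    for t in["hook_hinge","hook_tip","hook_notch","roller_nose","carrier_bar","carrier_grip"]:
        for q in models.landmark_of(p,t)[:1]: print(n,t,round(q["score"],2),np.array(q["point"]),pt(p,*q["point"]))
    w=cloud(p).reshape(-1,3);w=w[~np.isnan(w[:,0])]
    def sel(x0,x1,y0,y1,z0,z1): return w[(w[:,0]>x0)&(w[:,0]<x1)&(w[:,1]>y0)&(w[:,1]<y1)&(w[:,2]>z0)&(w[:,2]<z1)]
    rect(sel(440,520,-340,-230,178,195),n+" cheeks")
    q=sel(440,560,-340,-230,140,156); sx=(q[:,:2]-O)@X; rect(q[sx<-22],n+" bar")
    rect(sel(450,640,-420,-220,95,106),n+" panel100")
    rect(sel(400,540,-180,-40,165,195),n+"grip")
    rect(sel(400,540,-180,-40,100,112),n+"cbar")
    rect(sel(400,540,-180,-40,10,36),n+"body")
E
```

```text
wrist hook_hinge 0.71 [245.8 335.6] [ 371.8 -232.    17. ]
wrist roller_nose 0.23 [537.8 316.7] [ 672.2 -267.9   19.9]
wrist carrier_bar 0.96 [318.2 215. ] [480.3 -80.  179.2]
wrist carrier_grip 0.93 [318.8 238.2] [478.  -93.3 179.2]
wristgrip 1643 [476.9 -99.2] stand -165.85171480085222 156.192202525345 [45.5 11.8] ang 78.9 178.3005884879729
wristcbar 294 [483.  -68.2] stand -175.2730360694099 186.33613019346586 [26.1  5.8] ang 78.8 106.5687415701101
wristbody 1602 [477. -99.] stand -165.80585434301543 156.44479074464476 [90.  45.7] ang 78.6 25.34828779309288
side hook_hinge 0.54 [323.1 205.4] [ 533.1 -303.8  154.9]
side hook_tip 0.69 [344.8 213.6] [ 484.2 -272.6  162.7]
side hook_notch 0.61 [343.9 214.3] [ 486.2 -274.   160.3]
side roller_nose 0.88 [346.  204.2] [433.2 -94.3 280.9]
side carrier_bar 0.97 [318.9 304.4] [474.  -96.5 106.5]
side carrier_grip 0.82 [315.7 269.9] [473.3 -85.2 177. ]
side cheeks 23 [ 476.5 -273. ] stand -83.2799888311639 3.255828418382797 [12.5  5.4] ang 61.2 183.9517658352775
side bar 170 [ 501.  -287.6] stand -54.72101147409658 2.1255743113932266 [14.1 6
[... 805 characters left out ...]
471.8 -101.4  177.9]
top cheeks 96 [ 489.2 -283.7] stand -66.9868863167942 -0.10470588539928964 [12.  35.2] ang 61.2 182.69589350133356
top bar 126 [ 500.6 -290.2] stand -53.89716880195407 -0.35532925581193714 [12.  63.6] ang 60.8 149.5668972984263
top panel100 238 [ 552.2 -320.7] stand 6.021551741442439 -2.5330693092488543 [146.2  10.7] ang 61.1 99.7096162573956
topgrip 199 [ 475.9 -100.4] stand -166.0862773951106 154.68318620486664 [43.4 12.5] ang 77.7 177.5886840096264
topcbar 77 [ 474.8 -105.5] stand -164.69105864382465 149.62661421394955 [79.   5.5] ang 79.5 106.31010219549238
topbody 523 [ 476.4 -100. ] stand -165.86373242571543 155.27033291846126 [90.3 45.8] ang 79.0 23.62064591445787
```

View pics/wrist4.png

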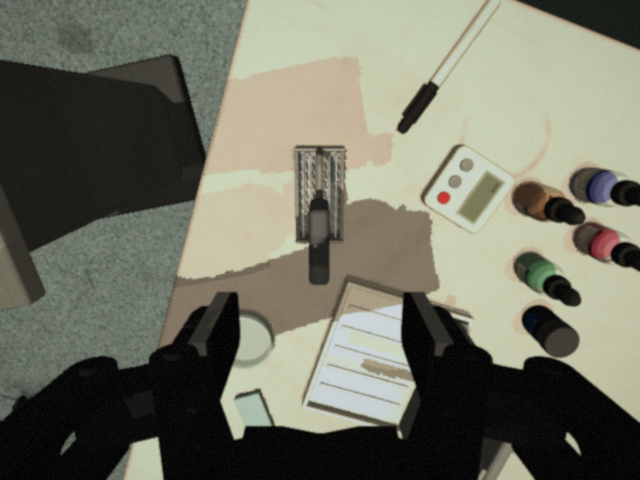

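View pics/top4.png

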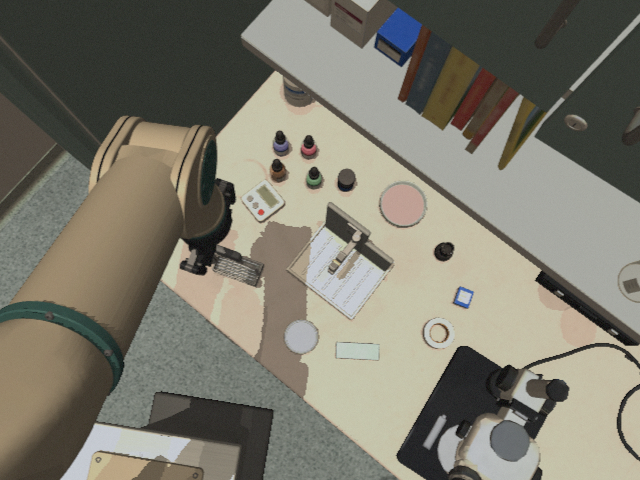

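Emit:
drive_tool:
  deltas: "-0.0035 -0.001 0.040 0 0.06; -0.0035 -0.001 0.080 0 0.06; -0.0035 -0.001 0.105 0 0.06; -0.0035 -0.001 0.1125 0 0.06; -0.0035 -0.001 0.1125 0 0.035; -0.0035 -0.001 0.1125 0 0.02; -0.0035 -0.001 0.1125 0 0.005; -0.0035 -0.001 0.1125 0 0.0; -0.0035 -0.001 0.1125 0 0.0; -0.0035 -0.001 0.1125 0 0.0"

```text
clock: 10.9
eef_pos: [477.3, -99.2, 147.0]
tool_rot: [3.139, 0.0, 1.374]
force: [0.1, -0.6, 5.4]
width: 11.2
```

Emit:
drive_tool:
  deltas: "0 0 -0.010 0 0; 0 0 -0.030 0 0; 0 0 -0.060 0 0; 0 0 -0.090 0 0; 0 0 -0.096 0 0; 0 0 -0.096 0 0"

```text
clock: 11.65
eef_pos: [475.8, -99.1, 241.6]
tool_rot: [-3.141, 0.0, 1.374]
force: [0.4, -1.2, -1.8]
width: 11.4
```

Emit:
drive_tool:
  deltas: "-0.020 -0.004 -0.002 0 0; -0.055 -0.012 -0.002 4 0; -0.095 -0.020 -0.002 9 0; -0.130 -0.028 -0.002 14 0; -0.1525 -0.033 -0.002 17.5 0; -0.1525 -0.033 -0.002 17.5 0; -0.1525 -0.033 -0.002 17.5 0"

```text
clock: 12.52
eef_pos: [414.6, -240.7, 243.4]
tool_rot: [-3.141, -0.001, 1.071]
force: [-0.3, -0.3, -2.4]
width: 11.1
```

```bash
python3 - <<'E'
from h import *
np.set_printoptions(precision=1,suppress=True)
for n in("wrist","side"):
    p=imaging.get_image(n);save(n+"5",p["color"])
    for t in["hook_tip","hook_notch","roller_nose","carrier_bar","carrier_grip"]:
        for q in models.landmark_of(p,t)[:1]: print(n,t,round(q["score"],2),np.array(q["point"]),pt(p,*q["point"]))
    w=cloud(p).reshape(-1,3);w=w[~np.isnan(w[:,0])]
    m=(w[:,0]>330)&(w[:,0]<480)&(w[:,1]>-320)&(w[:,1]<-180)
    for z0,z1 in((198,209),(190,213),(100,128)):
        P=w[m&(w[:,2]>z0)&(w[:,2]<z1)]
        if len(P)>5: print(n,z0,len(P),cv2.minAreaRect(P[:,:2].astype(np.float32)),P[:,2].mean())
    print(ctrl.read_state()["force"],ctrl.read_state()["eef_pos"],ctrl.read_state()["tool_rot"])
E
```

```text
wrist hook_tip 0.62 [454.1 247.9] [ 477.6 -272.2  181.4]
wrist hook_notch 0.59 [466.4 244.6] [ 484.6 -275.2  177.9]
wrist roller_nose 0.73 [478.8 254.8] [ 488.5 -284.7  175.9]
wrist 198 698 ((430.012939453125, -212.77255249023438), (26.142919540405273, 5.561761856079102), 61.395484924316406) 203.3640429965596
wrist 190 799 ((430.27215576171875, -212.60189819335938), (26.841209411621094, 5.899792671203613), 61.49785614013672) 203.0128030883411
wrist 100 6115 ((415.20556640625, -239.97149658203125), (89.41075897216797, 45.76416015625), 61.438011169433594) 111.70147731893258
[ 0.5  0.4 -2.6] [ 414.5 -241.5  243.9] [ 3.1 -0.   1.1]
side hook_tip 0.72 [348.7 215.4] [ 477.2 -271.9  160.7]
side hook_notch 0.88 [346.5 213.3] [ 481.2 -272.5  163.8]
side roller_nose 0.65 [344.1 208.3] [ 485.9 -273.9  172. ]
side carrier_bar 0.65 [382.5 209.1] [ 413.3 -236.7  201.2]
side carrier_grip 0.64 [385.9 172.4] [ 409.3 -227.4  268.4]
side 198 171 ((413.3264465332031, -239.19000244140625), (90.88169860839844, 6.2877302169799805), 61.91849899291992) 203.9043326280119
side 190 226 ((413.9342041015625, -238.05088806152344), (93.46392822265625, 6.2877302169799805), 61.91849899291992) 202.7571194805298
side 100 1367 ((413.4681396484375, -239.1842041015625), (92.14854431152344, 47.04793167114258), 60.8806037902832) 117.07729595736666
[ 0.4 -0.9 -1.6] [ 414.1 -242.1  243.8] [ 3.1 -0.   1.1]
```

View pics/side5.png

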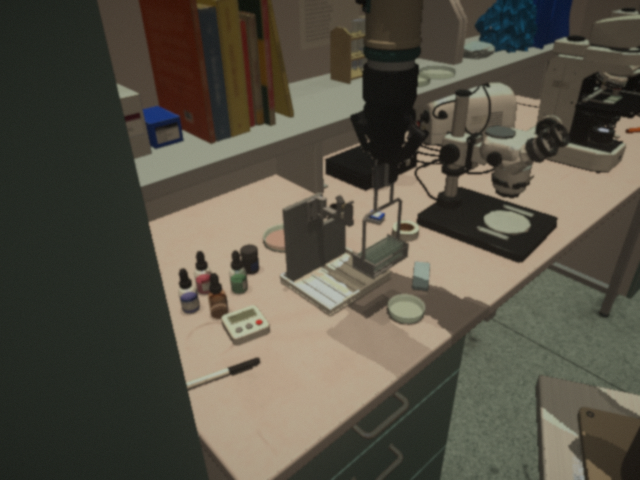

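View pics/wrist5.png

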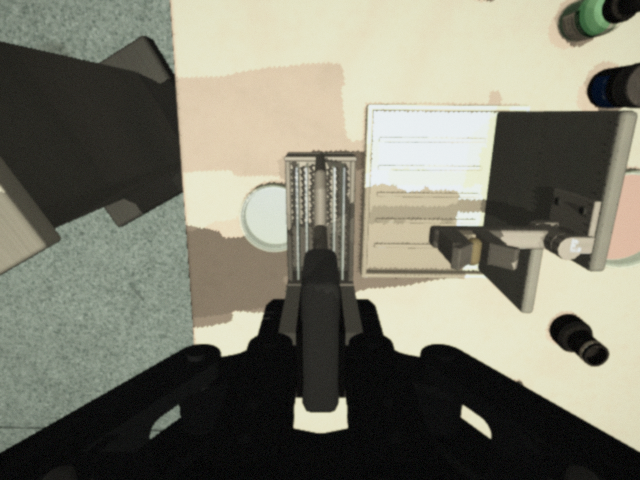

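```bash
python3 - <<'E'
from h import *
np.set_printoptions(precision=1,suppress=True)
a=np.radians(61.2);Y=np.array([np.cos(a),np.sin(a)]);X=np.array([Y[1],-Y[0]])
for n in("wrist","side"):
    p=imaging.get_image(n);w=cloud(p).reshape(-1,3);w=w[~np.isnan(w[:,0])]
    s=ctrl.read_state();T=s["eef_pos"][:2]
    q=np.c_[(w[:,:2]-T)@X,(w[:,:2]-T)@Y,w[:,2]]
    def show(l,m):
        P=q[m]
        if len(P)>4: print(n,l,len(P),"min",np.percentile(P,2,axis=0),"max",np.percentile(P,98,axis=0),"mean",P.mean(0))
    b=(q[:,0]>35)&(q[:,0]<130)&(abs(q[:,1])<20)
    for z in((140,153),(153,172),(172,180),(180,184),(184,190)): show(z,b&(q[:,2]>z[0])&(q[:,2]<z[1]))
    show("cheeksouter",b&(q[:,2]>176)&(q[:,2]<190)&(q[:,0]<84)); show("inner",b&(q[:,2]>176)&(q[:,2]<190)&(q[:,0]>84))
    show("cbar",(abs(q[:,0])<15)&(abs(q[:,1])<42)&(q[:,2]>195)&(q[:,2]<210))
E
```

```text
wrist (140, 153) 1339 min [ 67.7  -5.6 140.7] max [129.1   5.4 152.2] mean [103.4   2.  148.3]
wrist (153, 172) 732 min [ 70.4  -6.2 153.2] max [ 98.8   5.6 171.7] mean [ 81.9   2.6 163. ]
wrist (172, 180) 819 min [ 70.6  -6.6 172.2] max [ 97.6   6.5 179.8] mean [ 85.5   0.8 176.2]
wrist (180, 184) 447 min [ 68.9  -6.2 180.1] max [102.9   5.4 183.9] mean [ 87.4   0.1 182.2]
wrist (184, 190) 355 min [ 69.2  -6.1 184. ] max [102.4   5.4 186.5] mean [ 85.7  -0.3 185.1]
wrist cheeksouter 529 min [ 68.9  -6.1 176.1] max [ 83.3   5.4 186.1] mean [ 74.6   0.3 181.7]
wrist inner 705 min [ 84.8  -6.3 176.2] max [102.7   5.3 186. ] mean [ 96.   -0.1 181.3]
wrist cbar 657 min [ -2.7  20.2 199.9] max [  2.8  41.5 207.9] mean [  0.1  31.1 204. ]
side (140, 153) 223 min [ 65.8  -3.4 140.5] max [128.5   8.  152.8] mean [ 96.1   4.6 147.2]
side (153, 172) 163 min [ 68.5  -3.4 153.3] max [ 98.7   8.4 171.4] mean [ 80.8   4.3 162.1]
side (172, 180) 88 min [ 68.9  -4.3 172.4] max [ 98.1   8.1 179.6] mean [ 82.7   3.1 175.8]
side (180, 184) 35 min [ 67.4  -4.8 180.2] max [ 99.2   8.2 184. ] mean [ 84.5   2.8 182. ]
side (184, 190) 24 min [ 67.9  -4.1 184.1] max [100.5   7.5 187. ] mean [ 86.1   1.7 185.4]
side cheeksouter 46 min [ 67.5  -3.7 176.2] max [ 82.4   8.2 186.6] mean [ 72.1   3.2 180.8]
side inner 55 min [ 89.1  -4.6 176.4] max [100.1   7.7 186.5] mean [ 94.8   1.9 181.3]
side cbar 166 min [ -4.9 -39.3 197.6] max [  0.5  40.9 208.6] mean [ -2.5   3.5 204.2]
```

Emit:
drive_tool:
  deltas: "0 0.015 0 0 0; 0 0.035 0 0 0; 0 0.055 0 0 0; 0 0.075 0 0 0; 0 0.0865 0 0 0; 0 0.0865 0 0 0; 0 0.0865 0 0 0"

```text
clock: 14.1
eef_pos: [489.3, -283.4, 243.6]
tool_rot: [-3.14, 0.0, 1.069]
force: [-0.4, 0.0, -2.4]
width: 11.3
```

```bash
python3 - <<'E'
from h import *
np.set_printoptions(precision=1,suppress=True)
a=np.radians(61.2);Y=np.array([np.cos(a),np.sin(a)]);X=np.array([Y[1],-Y[0]])
for n in("side","wrist"):
    p=imaging.get_image(n);save(n+"6",p["color"]);w=cloud(p).reshape(-1,3);w=w[~np.isnan(w[:,0])]
    s=ctrl.read_state();T=s["eef_pos"][:2]
    q=np.c_[(w[:,:2]-T)@X,(w[:,:2]-T)@Y,w[:,2]]
    def show(l,m):
        P=q[m]
        if len(P)>4: print(n,l,len(P),"min",np.percentile(P,2,axis=0),"max",np.percentile(P,98,axis=0),"mean",P.mean(0))
    show("lips",(abs(q[:,0])<30)&(abs(q[:,1])<12)&(q[:,2]>178)&(q[:,2]<190))
    show("cbar",(abs(q[:,0])<15)&(abs(q[:,1])<42)&(q[:,2]>197)&(q[:,2]<210))
    show("cbarend",(abs(q[:,0])<15)&(q[:,1]<42)&(q[:,1]>22)&(q[:,2]>197)&(q[:,2]<210))
    print(s["eef_pos"],s["force"],s["tool_rot"])
im=cv2.imread("pics/side6.png");cv2.imwrite("pics/side6z.png",cv2.resize(im[120:300,260:460],None,fx=3.3,fy=3.3,interpolation=cv2.INTER_CUBIC))
E
```

```text
side lips 76 min [-17.9  -5.3 178.1] max [ 14.4   7.5 186.5] mean [ -0.4   2.4 182.4]
side cbar 151 min [ -5.2 -37.3 199.1] max [  0.9  40.9 209.1] mean [ -2.7   3.1 203.9]
side cbarend 41 min [ -4.4  22.6 199. ] max [  1.   41.5 208.4] mean [ -2.3  32.5 203.7]
[ 489.3 -283.4  243.8] [ 0.4  0.6 -1.6] [-3.1  0.   1.1]
wrist lips 890 min [-16.6  -6.1 178.5] max [ 17.4   5.3 186.2] mean [  0.6   0.3 183. ]
wrist cbar 656 min [ -2.7  20.2 199.8] max [  2.8  41.6 208.2] mean [ -0.  31. 204.]
wrist cbarend 583 min [ -2.7  22.3 199.7] max [  2.8  41.6 206. ] mean [  0.   32.3 203.7]
[ 489.3 -283.5  243.8] [ 0.  -0.1 -1.7] [-3.1  0.   1.1]
```

View pics/side6z.png

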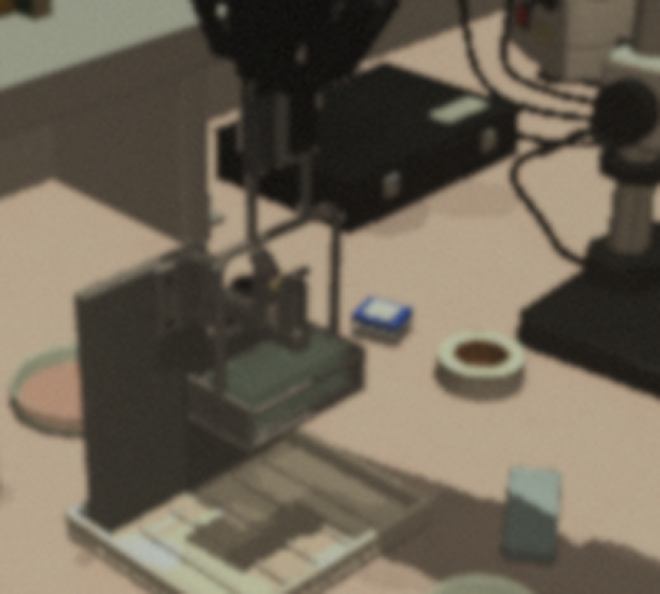

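View pics/wrist6.png

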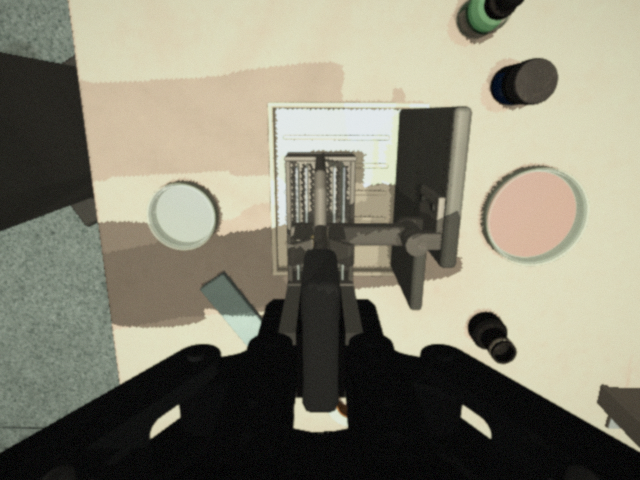

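Emit:
drive_tool:
  deltas: "0 0.0013 0.005 0 0; 0 0.0013 0.011 0 0; 0 0.0013 0.017 0 0; 0 0.0013 0.020 0 0; 0 0.0013 0.020 0 0"

```text
clock: 14.82
eef_pos: [490.9, -284.3, 223.5]
tool_rot: [-3.141, -0.0, 1.069]
force: [0.4, 0.1, -2.5]
width: 10.9
```

Bar at ~181.5. Creep down onto the roller.

Emit:
drive_tool:
  deltas: "0 0 0.001 0 0; 0 0 0.002 0 0; 0 0 0.003 0 0; 0 0 0.004 0 0"

```text
clock: 15.32
eef_pos: [491.1, -284.4, 219.8]
tool_rot: [3.142, 0.0, 1.069]
force: [1.0, 0.2, -2.6]
width: 11.1
```

Emit:
drive_tool:
  deltas: "0 0 0.001 0 0; 0 0 0.002 0 0"

```text
clock: 15.58
eef_pos: [491.3, -284.5, 218.7]
tool_rot: [3.141, 0.0, 1.069]
force: [-3.1, 1.3, 9.1]
width: 11.0
```

Emit:
drive_tool:
  deltas: "0 0 -0.002 0 0; 0 -0.0012 -0.002 0 0; 0 -0.0012 -0.001 0 0; 0 -0.0012 0 0 0"

```text
clock: 16.08
eef_pos: [491.0, -284.3, 218.7]
tool_rot: [3.139, -0.0, 1.069]
force: [-0.4, 0.3, 7.6]
width: 11.1
```

Emit:
drive_tool:
  deltas: "0 0 0.0005 0 0; 0 0 0.001 0 0"

```text
clock: 16.32
eef_pos: [490.9, -284.2, 217.9]
tool_rot: [3.139, -0.0, 1.069]
force: [0.1, -0.1, 5.9]
width: 11.0
```

Emit:
drive_tool:
  deltas: "0 0 0.0005 0 0; 0 0 0.001 0 0; 0 0 0.0015 0 0"

```text
clock: 16.7
eef_pos: [490.7, -284.1, 215.5]
tool_rot: [3.14, -0.0, 1.069]
force: [2.8, -0.8, 0.7]
width: 11.5
```

Emit:
drive_tool:
  deltas: "0 0 0.0005 0 0; 0 0 0.001 0 0; 0 0 0.002 0 0"

```text
clock: 17.08
eef_pos: [490.6, -284.1, 213.2]
tool_rot: [3.14, -0.0, 1.069]
force: [4.1, -2.1, -1.8]
width: 11.2
```

Emit:
drive_tool:
  deltas: "0 0 0.001 0 0; 0 0 0.002 0 0"

```text
clock: 17.32
eef_pos: [490.0, -283.9, 211.0]
tool_rot: [-3.142, -0.0, 1.069]
force: [3.9, -1.6, -3.4]
width: 11.2
```

Emit:
drive_tool:
  deltas: "0 0 0.001 0 0; 0 0 0.002 0 0; 0 0 0.003 0 0"

```text
clock: 17.7
eef_pos: [489.0, -283.3, 207.6]
tool_rot: [-3.139, 0.0, 1.069]
force: [1.4, -0.4, -5.7]
width: 11.2
```

Emit:
drive_tool:
  deltas: "0 0 0.001 0 0; 0 0 0.002 0 0"

```text
clock: 17.95
eef_pos: [488.8, -283.2, 206.1]
tool_rot: [-3.139, 0.0, 1.069]
force: [0.2, -1.0, -1.5]
width: 11.1
```

Emit:
drive_tool:
  deltas: "0 0 0.0005 0 0; 0 0 0.001 0 0"

```text
clock: 18.2
eef_pos: [489.8, -283.7, 205.3]
tool_rot: [-3.141, 0.0, 1.069]
force: [-0.6, -0.1, -1.8]
width: 11.4
```

Emit:
drive_tool:
  deltas: "0 0 0.0005 0 0; 0 0 0.001 0 0; 0 0 0.002 0 0"

```text
clock: 18.58
eef_pos: [490.0, -283.8, 203.3]
tool_rot: [3.142, -0.0, 1.069]
force: [0.8, -0.4, -2.1]
width: 11.2
```

Emit:
drive_tool:
  deltas: "0 0 0.0005 0 0; 0 0 0.0010 0 0; 0 0 0.0015 0 0"

```text
clock: 18.95
eef_pos: [490.1, -283.9, 202.2]
tool_rot: [3.141, 0.0, 1.069]
force: [-1.3, 0.6, 3.7]
width: 10.7
```

Emit:
drive_tool:
  deltas: "0 0 0.0004 0 0; 0 0 0.0004 0 0"

```text
clock: 19.2
eef_pos: [490.2, -283.9, 202.1]
tool_rot: [3.141, 0.0, 1.069]
force: [-2.4, 1.2, 4.8]
width: 11.1
```

Emit:
drive_tool:
  deltas: "0 -0.0006 0.0006 0 0; 0 -0.0006 0.0012 0 0"

```text
clock: 19.45
eef_pos: [490.1, -283.8, 201.8]
tool_rot: [3.139, 0.0, 1.069]
force: [-2.5, 2.6, 13.5]
width: 10.8
```

Emit:
drive_tool:
  deltas: "0 0 -0.0003 0 0; 0 0 -0.0003 0 0"

```text
clock: 19.7
eef_pos: [490.1, -283.8, 202.0]
tool_rot: [3.14, 0.0, 1.069]
force: [-2.2, 1.4, 9.3]
width: 11.1
```

Emit:
drive_tool:
  deltas: "0 0 0.0001 0 0; 0 0 0.0001 0 0; 0 0 0.0001 0 0; 0 0 0.0001 0 0; 0 0 0.0001 0 0; 0 0 0.0001 0 0; 0 0 0.0001 0 0; 0 0 0.0001 0 0; 0 0 0.0001 0 0; 0 0 0.0001 0 0; 0 0 0.0001 0 0"

```text
clock: 21.08
eef_pos: [490.1, -283.8, 201.9]
tool_rot: [3.139, 0.0, 1.069]
force: [-2.0, 1.5, 9.6]
width: 11.2
```

```bash
python3 - <<'E'
from h import *
np.set_printoptions(precision=1,suppress=True)
a=np.radians(61.2);Y=np.array([np.cos(a),np.sin(a)]);X=np.array([Y[1],-Y[0]])
for n in("side","wrist"):
    p=imaging.get_image(n);save(n+"7",p["color"]);w=cloud(p).reshape(-1,3);w=w[~np.isnan(w[:,0])]
    s=ctrl.read_state();T=s["eef_pos"][:2]
    q=np.c_[(w[:,:2]-T)@X,(w[:,:2]-T)@Y,w[:,2]]
    def show(l,m):
        P=q[m]
        if len(P)>4: print(n,l,len(P),"min",np.percentile(P,2,axis=0),"max",np.percentile(P,98,axis=0),"mean",P.mean(0))
    show("lips",(abs(q[:,0])<30)&(abs(q[:,1])<12)&(q[:,2]>178)&(q[:,2]<190))
    show("cbarend",(abs(q[:,0])<15)&(q[:,1]<40)&(q[:,1]>24)&(q[:,2]>145)&(q[:,2]<175))
    print(s["eef_pos"],s["force"],s["torque"])
im=cv2.imread("pics/side7.png");cv2.imwrite("pics/side7z.png",cv2.resize(im[120:300,260:460],None,fx=3.3,fy=3.3,interpolation=cv2.INTER_CUBIC))
E
```

```text
side lips 61 min [-19.3  -5.2 178.1] max [ 12.2   8.1 186.3] mean [ -3.5   1.7 182.2]
side cbarend 30 min [ -4.3  24.1 159.7] max [ -0.4  39.2 169.1] mean [ -2.7  32.  162.9]
[ 490.1 -283.8  201.9] [-2.8  2.   9.6] [0.2 0.6 0.1]
wrist lips 811 min [-17.6  -4.8 178.5] max [ 16.7   5.4 186.3] mean [ -2.    2.1 183. ]
wrist cbarend 460 min [ -2.5  24.4 159.8] max [  3.   39.6 164. ] mean [  0.2  32.2 162.3]
[ 490.1 -283.8  202. ] [-2.1  0.3  9.5] [ 0.3  0.5 -0. ]
```

View pics/side7z.png

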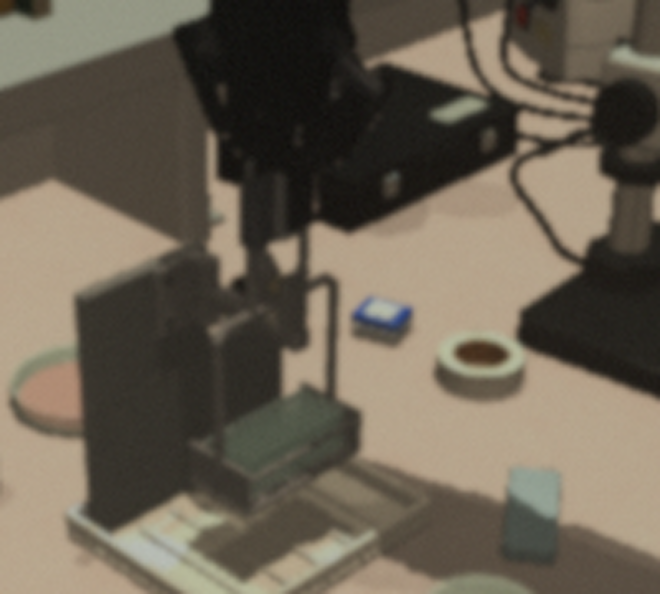

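Emit:
drive_tool:
  deltas: "0 0 0.0002 0 0; 0 0 0.0002 0 0; 0 0 0.0002 0 0; 0 0 0.0002 0 0; 0 0 0.0002 0 0; 0 0 0.0002 0 0; 0 0 0.0002 0 0; 0 0 0.0002 0 0; 0 0 0.0002 0 0; 0 0 0.0002 0 0"

```text
clock: 22.42
eef_pos: [490.1, -283.8, 201.9]
tool_rot: [3.139, 0.0, 1.069]
force: [-2.6, 1.0, 10.9]
width: 10.8
```

Good (≈13 N at the pad incl. carrier weight). Unload and release.

Emit:
drive_tool:
  deltas: "0 0 -0.0006 0 0; 0 -0.0004 -0.0012 0 0; 0 -0.0004 -0.0012 0 0"

```text
clock: 22.8
eef_pos: [489.9, -283.7, 202.1]
tool_rot: [3.139, -0.0, 1.069]
force: [-0.2, 0.5, 5.4]
width: 11.2
```

Emit:
drive_tool:
  deltas: "0 0 -0.0006 0 0; 0 0 -0.0006 0 0.012; 0 0 -0.0006 0 0.018; 0 0 -0.0006 0 0.025; 0 0 -0.0006 0 0.035; 0 0 -0.0006 0 0.045; 0 0 -0.0006 0 0.045"

```text
clock: 23.68
eef_pos: [489.1, -283.3, 202.0]
tool_rot: [-3.142, -0.0, 1.069]
force: [-0.4, 0.2, -0.6]
width: 44.6
```

Emit:
drive_tool:
  deltas: "0 0 -0.010 0 0.045; 0 0 -0.030 0 0.045; 0 0 -0.060 0 0.045; 0 0 -0.100 0 0.045; 0 0 -0.140 0 0.045; 0.04 -0.06 -0.150 0 0.045; 0.08 -0.110 -0.150 0 0.045; 0.08 -0.110 -0.150 0 0.045"

```text
clock: 24.68
eef_pos: [429.9, -156.5, 353.4]
tool_rot: [3.141, -0.001, 1.074]
force: [0.8, -0.6, 0.3]
width: 45.1
```

```bash
python3 - <<'E'
from h import *
np.set_printoptions(precision=1,suppress=True)
T=np.array([489.1,-283.3])
a=np.radians(61.2);Y=np.array([np.cos(a),np.sin(a)]);X=np.array([Y[1],-Y[0]])
for n in("side","wrist","top"):
    p=imaging.get_image(n);save(n+"8",p["color"]);w=cloud(p).reshape(-1,3);w=w[~np.isnan(w[:,0])]
    q=np.c_[(w[:,:2]-T)@X,(w[:,:2]-T)@Y,w[:,2]]
    def show(l,m):
        P=q[m]
        if len(P)>4: print(n,l,len(P),"min",np.percentile(P,2,axis=0),"max",np.percentile(P,98,axis=0),"mean",P.mean(0),cv2.minAreaRect(P[:,:2].astype(np.float32))[2])
    show("lips",(abs(q[:,0])<30)&(abs(q[:,1])<12)&(q[:,2]>178)&(q[:,2]<188))
    show("hookbar",(abs(q[:,1])<12)&(q[:,0]<45)&(q[:,0]>10)&(q[:,2]>140)&(q[:,2]<154))
    show("cbarend",(abs(q[:,0])<15)&(abs(q[:,1])<40)&(abs(q[:,1])>24)&(q[:,2]>150)&(q[:,2]<175))
    show("plate",(abs(q[:,0])<25)&(abs(q[:,1])<30)&(q[:,2]>225)&(q[:,2]<240))
    show("body",(abs(q[:,0])<40)&(abs(q[:,1])<60)&(q[:,2]>60)&(q[:,2]<95))
im=cv2.imread("pics/side8.png");cv2.imwrite("pics/side8z.png",cv2.resize(im[120:300,260:460],None,fx=3.3,fy=3.3,interpolation=cv2.INTER_CUBIC))
E
```

```text
side lips 61 min [-18.   -4.9 178.4] max [ 12.5   7.6 186.2] mean [ -2.2   1.6 182.2] 88.19788360595703
side hookbar 85 min [ 10.8  -4.  140.6] max [ 44.4   7.7 152.1] mean [ 31.7   4.1 147.5] 2.004652261734009
side cbarend 57 min [ -3.8 -39.8 152.8] max [  1.9  39.1 164.5] mean [ -1.6   2.5 161.3] 0.9258327484130859
side plate 200 min [ -7.6 -20.7 225.5] max [  5.1  24.4 236.1] mean [ -3.6   4.6 231.6] 89.957763671875
side body 1158 min [-23.  -41.4  60.4] max [19.1 46.3 87.8] mean [-6.5  7.4 77.5] 89.57537078857422
wrist lips 169 min [-16.6  -6.4 178.2] max [ -5.8   5.3 186.1] mean [-11.9   0.2 182.8] 89.21077728271484
wrist hookbar 395 min [ 18.6  -6.1 140.9] max [ 44.6   5.3 151.7] mean [ 33.    1.5 148.5] 89.31497955322266
wrist cbarend 231 min [ -2.1 -38.9 158.9] max [  3.5  39.5 164.5] mean [  0.4   4.7 162.6] 89.8195571899414
wrist plate 1139 min [ -5.4 -18.8 225.7] max [  5.6  22.4 235.7] mean [ -0.9   3.  232.8] 0.007089984603226185
wrist body 2931 min [-20.9 -42.7  60.5] max [22.6 43.9 86.9] mean [-1.7  5.7 77.3] 0.09573549032211304
top lips 56 min [-17.   -6.3 179.6] max [ 16.8   5.5 187.3] mean [ -7.2  -0.6 183.3] 89.77149200439453
top hookbar 87 min [ 23.7  -6.4 143.2] max [ 44.3   5.  153.3] mean [ 34.   -0.9 149.6] 89.81864929199219
top cbarend 64 min [ -2.4 -39.5 159.2] max [  3.2  39.  166.1] mean [  0.4  -1.  162.6] 0.305665522813797
top plate 229 min [ -5.7 -22.  227. ] max [  5.7  21.6 236.8] mean [ -0.5  -0.  233.4] 0.2654549181461334
top body 733 min [-21.5 -43.7  60.4] max [22.6 42.6 88.2] mean [-4.4 -1.3 75.1] 89.89816284179688
```

View pics/side8z.png

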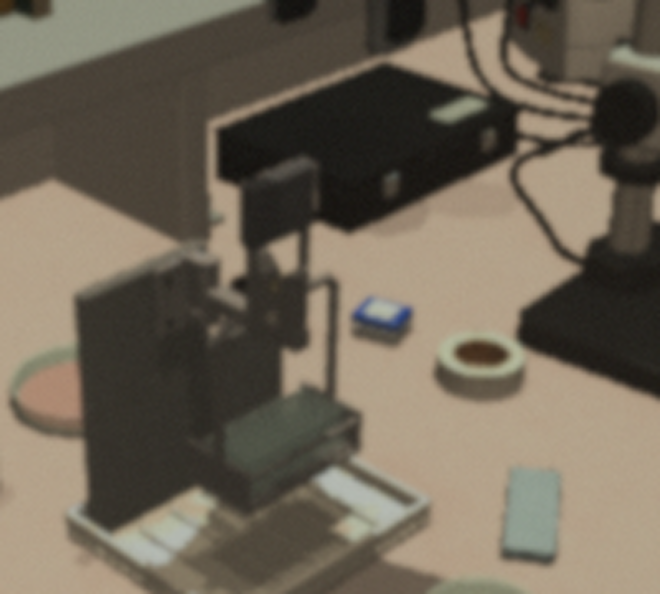

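View pics/top8.png

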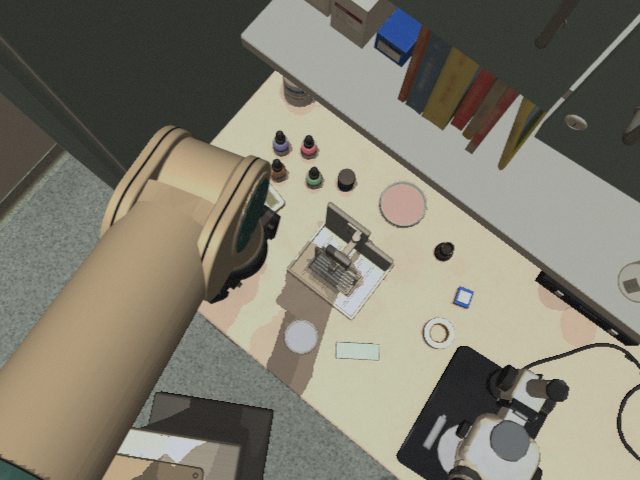

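```bash
python3 -c "
from cell import ctrl
print(ctrl.finish_job())"
```

```text
the job is handed in; nothing more can be done
None
```

The hook is swung out to its stop and the carrier hangs on it by its cross bar. I handed the job in at about 25 s of the 72 s allowed.

- **Hook:** I pushed the outer cheek from behind with closed fingers until it stopped moving. The push peaked at about 9.5 N. The last pictures show the hook square to the panel, within about half a degree.
- **Hanging:** The bar first touched the inner lip of the notch, at about 12 N on the hook. I shifted it about 1 mm and it then passed the roller. I found the pad by feel at about 6 mm above its lowest setting.
- **Pressing:** I held the bar on the pad for over 2 s. The wrist read 9.6 N, then 10.9 N, which is about 12 to 13 N at the pad with the carrier's weight added. While I was setting the force, it reached about 16 N for a moment. All these are readings at the ends of moves; none came near the 25 N limit.
- **Last checks:** After I let go and backed the arm away, the carrier hung level with the bar between the cheeks at about 160 mm height. The bystanders visible in the pictures had not moved. The arm hid most of the timer and the marker in the last top view, so I could not check those two, though the gripper never came down near them.
- **Camera disagreement:** The side camera read 2 to 3 mm off from the top camera, so I relied on the wrist camera and on touch for the fit.

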